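# Face the damaged side of a gilded knee guard to the camera and take the picture

### The arm

A 6-joint arm with a two-finger parallel gripper is mounted at the origin on the work surface. World frame = base frame: x ahead of the robot, y to its left, z up, the work surface at z = 0. Lengths are in mm, angles in rad, forces in N, time in s.
With the tool pointing down it reaches from about 350 to 775 mm from the base axis. Payload 7.3 kg.
Tool frame: the origin (TCP) lies at the centre of the arm's flange, where the gripper is bolted on; the fingertips stand 178 mm ahead of it and the grasp point (between the pads) lies 159 mm ahead of it; z points along the fingers, y is the direction in which the jaws open and shut (so a half turn about z gives the same grasp; the last joint's range is limited). The gripper opens to 92 mm and grips with 3 to 60 N. Pads are 19 mm wide; open, the fingers measure 130 mm over their backs; the gripper's body (75 mm by 190 mm) begins 47 mm behind the grasp point.
Start: joints at [1.05, 0.342, 1.524, -0, 1.275, -0.146], TCP at [192.174, 488.566, 404.741] pointing down, gripper open.
Joint ranges: [-2.53, 2.53], [-0.77, 2.02], [0.04, 2.7], [-1, 4.14], [0.28, 2.66], [-3.11, 3.11]. Speed limits (rad/s): [2.57, 2.57, 3.14, 3.14, 3.14, 3.14].

### API

Orientations are given as [roll, pitch, yaw] about the fixed x, y, z axes, in that order (R = Rz(yaw) Ry(pitch) Rx(roll)).
In Python, from plant import get_obs, capture, close_job gives the robot as it stands. The module is installed in compiled form; this text tells all that it offers.
- The arm moves only by the shell command python3 -m pendant 'ROWS'. ROWS is JSON, a list of rows, each a list of 3 entries, a list of its own where there are three numbers: the shift along the tool's x, y, z in m, then the turn, a rotation vector about the tool's x, y, z in rad, then the finger opening in m, from 0 to 0.0918. In form: [[[tx, ty, tz], [wx, wy, wz], fingers], ...]. A call has 1 to 10 rows; each row is the pose to reach, as a shift and turn from the pose commanded when the call began, along the tool's axes at that moment; what a row does not reach only later rows make up. A row lasts 1/12 s, in which the tool goes at most 41.7 mm and 7.16 degrees, less where a joint would pass 70% of its speed; a pose out of reach is approached as far as the arm can. A call with a gripper value outside its range is refused whole. The fingers move at their own pace and stop on an object; the grip force is fixed at half the most. Time passes only in rows, so rows that repeat a pose let the fingers close. It gives the time, the measured TCP pose, the force and the opening at its end, in the units of the state.
- get_obs(): the state, without advancing time (a new reading comes with each control period).
- capture(name): name is "side" or "top"; returns a dict with "color" (384x512x3 uint8, red, green, blue), "mtx" (3x3 intrinsics, pixels), "rvec" (rotation vector, rad) and "tvec" (3), from world to camera coordinates, as OpenCV has them. Camera axes: x right, y down, z forward; pixel columns grow to the right and rows downward; lengths in mm; the calibration is good to about 2 mm. A picture is of the moment at which its call begins. There is no depth.
- close_job(): hands the job in, once; it reports no verdict.
The state is a dict: "time": time; "joint_positions": joint angles; "dq": joint speeds; "tau": joint torques, N m; "tool_pos": TCP position; "tcp_rot": TCP orientation; "contact_force": force on the tool from outside, world axes, zero at the start; "moment": the same for the moment, N m; "grip_width": finger opening in mm.
Only numpy, scipy, OpenCV 4.12 (cv2) and the standard library are available. Lean on these libraries where they do the work, as an engineer would, in place of code of your own. Each camera call takes 0.05 s, during which the arm holds its last target. There are 200 camera calls.

### The job

The gilded knee guard on the turntable is to be photographed: with a fingertip, push gently on the arms of the turntable until the arm with the red sleeve, which lies under the damaged slot, points straight at the camera's lens. Only then press the green release button right down and let it up again. Do not pinch the arms, do not touch the gilding or the camera, and leave the brush pot, the bottle and the tin where they stand.

Things in the scene. Friction and masses are not known exactly. Their poses are not given: they have to be found in the camera images.
- rig: fixed grey turntable foot, 150 mm across, with a flat aluminium bar on the bench (30 mm wide, 10 mm high) that runs along its +x to the camera. Origin on the bench, on the turning axis; z up; x from the axis towards the camera. Placed and turned differently each time, the camera always on the side away from the robot.
- turntable: round wooden turntable plate, 170 mm across, top 72 mm above the bench, with three arms 120 degrees apart; turns either way about the vertical axis with light friction (0.15 N m) and stays where it is left; no stop within a full turn either way of its start. Origin on the axis at bench height; z up; x along the red arm.
- spoke_red: turntable arm with a red sleeve. Origin on the turning axis at the arm's middle height; z up; x along the arm, outwards. The arm is a level bar whose sleeve runs from 110 to 165 mm from the axis, 16 mm wide and 16 mm high; the bare steel part nearer in is 12 mm wide. Its middle height is 78 mm above the bench, with free space underneath down to the bench except over the camera's foot bar.
- spoke_left: turntable arm with a black sleeve, 120 degrees anticlockwise (from above) of the red one. Origin and size as for the red arm: origin on the axis, x along the arm, outwards.
- spoke_right: turntable arm with a black sleeve, 120 degrees clockwise (from above) of the red one. Origin and size as for the red arm: origin on the axis, x along the arm, outwards.
- red_tip (a point): centre of the outer end of the red arm, 165 mm from the turning axis, 78 mm above the bench; axes as spoke_red.
- lens (a point): centre of the front glass of the camera's lens, 214 mm from the turning axis and 105 mm above the bench; axes as rig (the lens looks along -x, at the axis).
- camera: fixed small black camera, 45 x 75 x 52 mm, on a post on the rig, its top 139 mm above the bench, reaching 214 to 288 mm from the turning axis. Its frame coincides with rig (origin on the bench on the axis).
- guard: gilded knee guard, a brass-gold dome with lames and a side disc, at most 85 mm from the axis, fixed on the turntable plate; its top is 124 mm above the bench. A dark slot with copper rivets is in its +x side, over the red arm. Origin on the axis on top of the plate; x along the red arm.
- release (a joint): travel of the green release button in m: 0 up, 0.006 fully down; springs back; fully down takes 5 N.
- release_top (a point): centre of the top face of the round green button, 40 mm across, 18 mm above the bench, in a black round housing (56 mm across, 12 mm high) fixed on the bench to the left or the right; pressed straight down.
- brush_pot: white ceramic pot, 72 mm across and 85 mm high, with brushes standing out to 195 mm; loose. Origin under its centre on the bench.
- varnish: amber glass bottle with a pale cap and label, 56 mm across, 120 mm high; loose. Origin under its centre.
- tin: low gold-coloured tin with a pale lid, 64 mm across, 40 mm high; loose, on the side of the bench opposite the release button. Origin under its centre.
Mind the look-alikes: they are no part of the job. Of the things that look like the part that bears release, the larger one is meant. Several things have the shape of the tin; the one meant has the colours described above.

How it is judged:
By the outcome, as a careful person would: the job done as asked, in the order asked, and still so for the second after the job is handed in, with the robot touching nothing.
It also fails if it takes over 72 s, if anything falls off the work surface, if the arm or the gripper's body presses on something with over 40 N, if the wrist force passes 120 N, or if a joint passes its speed limit or range.

## Working session

There is one attempt and no reset: what is moved stays moved. The work goes in short steps, Python scripts to look and compute and a shell command to move; the robot and the scene stay as the last step left them, time stands still between calls to the robot, and variables do not carry over. Pictures are saved under pics/ and viewed, about 8 in all and at most 12, crops included, and the job is handed in when it is done.

```bash
mkdir -p pics
cat > h.py <<'E'
import numpy as np, cv2
from plant import get_obs, capture
def cam(n,save=None):
    c=capture(n)
    if save: cv2.imwrite('pics/'+save,cv2.cvtColor(c['color'],cv2.COLOR_RGB2BGR))
    return c
def ray(c,u,v,z):
    R=cv2.Rodrigues(np.array(c['rvec'],float))[0];t=np.array(c['tvec'],float).ravel()
    o=-R.T@t; d=R.T@np.linalg.inv(c['mtx'])@np.array([u,v,1.])
    return o+d*(z-o[2])/d[2]
def proj(c,p):
    return cv2.projectPoints(np.array(p,float).reshape(-1,3),np.array(c['rvec'],float),np.array(c['tvec'],float),np.array(c['mtx'],float),None)[0].reshape(-1,2)
E
python3 - <<'E'
from h import *
a=cam('top','top0.png');b=cam('side','side0.png')
for c in(a,b):
    R=cv2.Rodrigues(np.array(c['rvec'],float))[0];print((-R.T@np.array(c['tvec'],float).ravel()).round(),np.array(c['mtx']).round(1).tolist())
i=np.vstack([a['color']]);
cv2.imwrite('pics/both0.png',cv2.resize(cv2.cvtColor(a['color'],cv2.COLOR_RGB2BGR),(800,600)))
cv2.imwrite('pics/s0.png',cv2.resize(cv2.cvtColor(b['color'],cv2.COLOR_RGB2BGR),(800,600)))
o=get_obs();print({k:np.round(v,3).tolist() for k,v in o.items()})
E
```

```text
[ 367.  -61. 1276.] [[361.8, 0.0, 260.7], [0.0, 361.8, 195.6], [0.0, 0.0, 1.0]]
[254. 811. 941.] [[422.4, 0.0, 257.1], [0.0, 422.4, 190.9], [0.0, 0.0, 1.0]]
{'time': 0.1, 'joint_positions': [1.05, 0.343, 1.525, -0.0, 1.275, -0.146], 'dq': [-0.001, -0.002, -0.003, -0.0, 0.0, 0.001], 'tau': [0.001, -43.201, -24.469, 0.072, 0.053, -0.0], 'tool_pos': [192.124, 488.455, 404.127], 'tcp_rot': [-3.14, -0.0, 2.767], 'contact_force': [-0.619, -0.201, -0.14], 'moment': [-0.004, -0.002, 0.045], 'grip_width': 91.665}
```

View pics/both0.png

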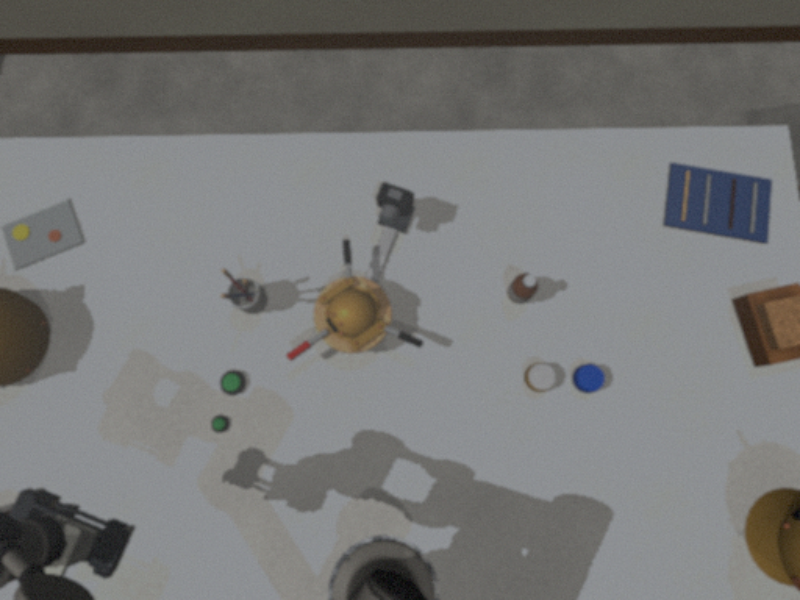

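View pics/s0.png

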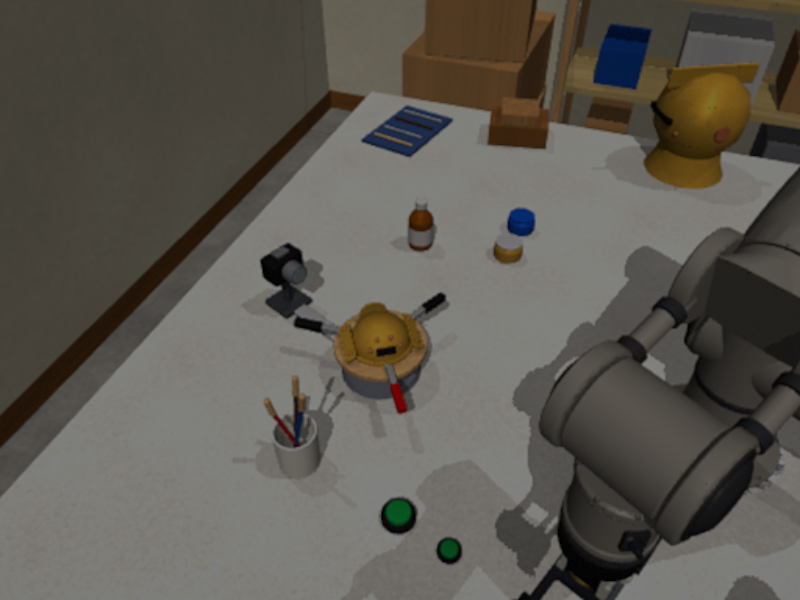

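Top view (800x600): turntable at (350,313), red arm tip (290,356), black tips (347,242) and (420,343), camera (395,205). There are two green buttons: a large one at (232,382) and a small one at (220,424). The larger is meant. The pot is at (245,292), the bottle at (523,287). The white/gold tin is at (540,377); the blue look-alike at (589,377) is not the tin.

```bash
cat > m.py <<'E'
from h import *
def blobs(c,lo,hi,amin=15):
    h=cv2.cvtColor(c['color'],cv2.COLOR_RGB2HSV); m=cv2.inRange(h,lo,hi)
    n,l,s,ce=cv2.connectedComponentsWithStats(m)
    return [(int(s[i,4]),ce[i].round(1).tolist(),np.argwhere(l==i)[:,::-1]) for i in range(1,n) if s[i,4]>=amin]
def red(c): 
    b=blobs(c,(0,170,60),(4,255,255))+blobs(c,(174,150,60),(180,255,255))
    return b
E
python3 - <<'E'
from m import *
a=capture('top');b=capture('side')
for n,c in(('top',a),('side',b)):
    for z,nm,lo,hi in((86,'red',(170,120,60),(180,255,255)),(86,'red2',(0,190,60),(5,255,255)),(18,'green',(50,100,40),(85,255,255)),(86,'black',(0,0,0),(180,255,38))):
        for s,ce,_ in blobs(c,lo,hi): 
            p=ray(c,*ce,z).round()
            if p[0]>250 and abs(p[1])<450: print(n,nm,s,ce,p)
cv2.imwrite('pics/c1.png',cv2.cvtColor(np.hstack([cv2.resize(a['color'][100:250,130:290],(400,375),interpolation=2),cv2.resize(b['color'][140:350,160:290][:150,:],(325,375),interpolation=2)]),cv2.COLOR_RGB2BGR))
E
```

```text
top green 80 [147.5, 244.4] [443. 328.  18.]
top green 33 [139.5, 271.0] [354. 351.  18.]
side red2 106 [254.6, 254.2] [502. 179.  86.]
side red2 34 [181.6, 273.9] [648. 299.  86.]
side green 221 [254.6, 327.5] [444. 334.  18.]
side green 111 [287.1, 350.8] [354. 362.  18.]
side black 2991 [93.2, 181.6] [1062.   91.   86.]
side black 626 [180.6, 179.8] [817. -10.  86.]
side black 86 [277.2, 193.2] [521. -57.  86.]
side black 106 [197.2, 207.4] [716.  79.  86.]
side black 51 [246.6, 224.6] [560.  91.  86.]
side black 26 [359.7, 240.0] [260.  37.  86.]
side black 24 [189.0, 264.2] [645. 266.  86.]
side black 18 [348.9, 278.3] [262. 167.  86.]
side black 167 [254.7, 333.2] [425. 382.  86.]
side black 89 [286.9, 353.8] [345. 402.  86.]
```

View pics/c1.png

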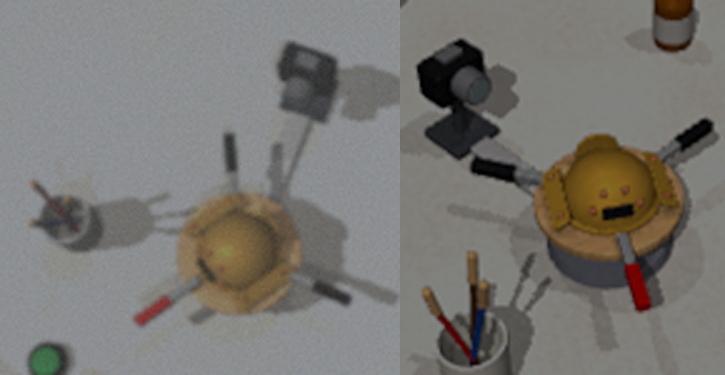

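```bash
cat >> m.py <<'E'
def near(c,lo,hi,box,z):
    h=cv2.cvtColor(cv2.GaussianBlur(c['color'],(3,3),0),cv2.COLOR_RGB2HSV); m=cv2.inRange(h,lo,hi)
    u0,v0,u1,v1=box; k=np.zeros_like(m);k[v0:v1,u0:u1]=m[v0:v1,u0:u1]
    n,l,s,ce=cv2.connectedComponentsWithStats(k)
    if n<2: return None
    i=1+np.argmax(s[1:,4]); return s[i,4],ce[i],ray(c,*ce[i],z)
E
python3 - <<'E'
from m import *
a=capture('top');b=capture('side')
S=[]
for nm,lo,hi,bx in(('red',(165,70,50),(180,255,255),(178,210,206,236)),('bR',(0,0,0),(180,255,62),(214,150,232,178)),('bL',(0,0,0),(180,255,62),(250,205,276,225))):
    r=near(a,lo,hi,bx,84);print(nm,r[0],r[1].round(1),r[2].round(1));S.append(r[2])
for nm,lo,hi,bx in(('red',(0,150,50),(6,255,255),(240,240,270,270)),('bR',(0,0,0),(180,255,38),(187,200,210,216)),('bL',(0,0,0),(180,255,38),(265,185,290,202))):
    r=near(b,lo,hi,bx,82);print('side',nm,r[0],r[1].round(1),r[2].round(1));S.append(r[2])
for T in(S[:3],S[3:]):
    T=np.array(T);c=T.mean(0);d=T-c;print('axis',c.round(1),'r',np.hypot(d[:,0],d[:,1]).round(),'ang',np.degrees(np.arctan2(d[:,1],d[:,0])).round(1))
h=cv2.cvtColor(a['color'],cv2.COLOR_RGB2HSV)
r=near(a,(8,80,60),(25,255,255),(195,170,255,230),72);print('wood',r)
r=near(a,(0,0,0),(180,255,95),(236,112,268,150),125);print('camera',r)
r=near(a,(0,0,0),(180,255,55),(236,112,268,150),139);print('cameradark',r)
print(h[112:152:2,238:268:2,2])
E
```

```text
red 4 [185.5 228.8] [488.6 184.7  84. ]
bR 16 [221.6 160.2] [721.   66.8  84. ]
bL 37 [261.6 216.4] [525.4 -67.   84. ]
side red 111 [254.7 254.3] [503.3 176.   82. ]
side bR 97 [197.  207.3] [718.6  75.6  82. ]
side bL 76 [277.3 193.4] [522.  -59.7  82. ]
axis [578.4  61.5  84. ] r [152. 143. 139.] ang [ 126.1    2.1 -112.4]
axis [581.3  63.9  82. ] r [137. 138. 137.] ang [ 124.8    4.8 -115.6]
wood (np.int32(1646), array([225.68590522, 200.64216282]), array([582.7188014 ,  53.58868044,  72.        ]))
camera (np.int32(565), array([252.93982301, 132.12920354]), array([805.00055459, -42.28023017, 125.        ]))
cameradark (np.int32(60), array([259.13333333, 131.33333333]), array([802.11843306, -63.05488172, 139.        ]))
[[143 142 142 143 146 140 141 145 146 144 146 143 144 143 147]
 [142 141 142 143 146 144 138 147 143 149 144 141 147 146 147]
 [144 143 140 127 109 127 142 144 146 143 145 144 142 141 146]
 [142 142 129  89  55  69  93 114 136 146 148 146 143 145 141]
 [145 134 113  63  59  61  73  64  71  96 113 137 143 145 145]
 [143 136 100  59  54  69  95  92  89  73  60  68  
[... 194 characters left out ...]
5 110]
 [142 127  66  56  66  68  61  55  57  59  53  55  52  81 111]
 [140 139 102  76  88  94  91  75  61  56  52  60  58  71 106]
 [148 138 133  98  93 100  94  83  73  54  58  54  53  74 108]
 [148 139 122  94  98  97  87  77  62  57  55  55  59  88 112]
 [148 139 113  80  90  89  89  78  63  61  60  62  71 103 119]
 [143 143 107  75  76  78  75  69  62  75  70  70  79 115 137]
 [142 138  87  66  72  73  71  71  69  73  71  71  95 131 136]
 [142 144 130 107  95  82  70  64  62  67  69  68 109 140 123]
 [145 137 141 141 133 129 113  97  75  69  63  88 126 147 128]
 [140 143 143 128 128 129 131 127  95  95  81  97 136 150 145]
 [139 144 144 138 128 129 129 114 107 134 133 137 143 149 146]]
```

Run:
```python
from m import *
a=capture('top');b=capture('side')
ax=np.array([581.3,63.9])
p=ray(b,190.4,174.8,105);d=p[:2]-ax;print('lens guess',p.round(1),np.hypot(*d),np.degrees(np.arctan2(d[1],d[0])))
cv2.imwrite('pics/c2.png',cv2.cvtColor(np.hstack([cv2.resize(b['color'][150:205,160:215],(440,440),interpolation=cv2.INTER_NEAREST),cv2.resize(a['color'][110:165,225:270],(360,440),interpolation=cv2.INTER_NEAREST)]),cv2.COLOR_RGB2BGR))
```

```text
lens guess [787.4 -22.1 105. ] 223.31074013347177 -22.662026731987815
```

View pics/c2.png

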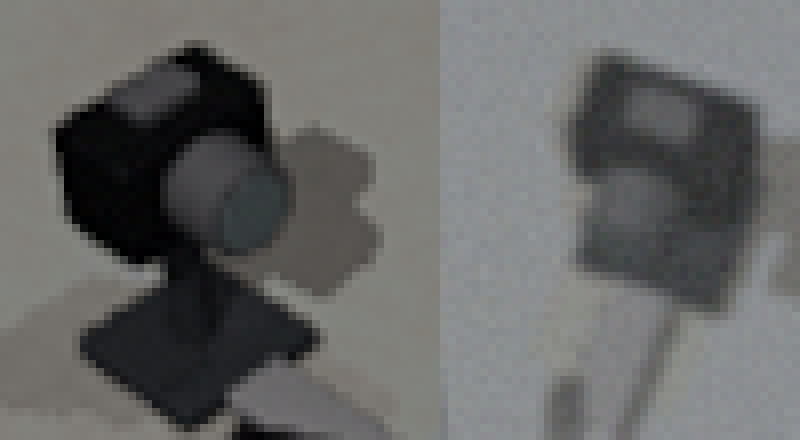

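Run:
```python
from m import *
a=capture('top');b=capture('side')
ax=np.array([581.3,63.9])
for uv in((191.1,175.2),(191.6,175.6)):
    p=ray(b,*uv,105);d=p[:2]-ax;print('lens',p.round(1),np.hypot(*d),np.degrees(np.arctan2(d[1],d[0])))
p,q=ray(a,249.5,147.5,10),ray(a,244.4,164.6,10);d=p-q;print('bar',p,q,np.degrees(np.arctan2(d[1],d[0])))
# camera foot: square, centre in side crop (200,348), top
p=ray(b,160+200/8-.5,150+350/8-.5,8);d=p[:2]-ax;print('foot',p,np.hypot(*d),np.degrees(np.arctan2(d[1],d[0])))
for z in(0,):
    pass
for nm,uv in(('pot',(245/1.5625,297/1.5625)),('tin',(540/1.5625,377/1.5625)),('bottle',(523/1.5625,289/1.5625))): print(nm,ray(a,*uv,50).round())
print('red tip proj', proj(b,[[581.3+165*np.cos(np.radians(t)),63.9+165*np.sin(np.radians(t)),78] for t in(124.8,4.8,-115.2,-23)]).round(1))
```

```text
lens [784.5 -21.2 105. ] 220.34212509560828 -22.727425685256243
lens [782.3 -20.1 105. ] 217.82027399046257 -22.68545456578477
bar [789.78495853 -27.11751038  10.        ] [725.35702726  -7.98568115  10.        ] -16.538750162821277
foot [825.16541409 -30.9175673    8.        ] 261.64997851773404 -21.24663135762097
pot [628. 294.  50.]
tin [ 441. -348.   50.]
bottle [ 636. -322.   50.]
red tip proj [[257.4 263.9]
 [188.4 206.4]
 [283.5 189.8]
 [204.2 190.2]]
```

```bash
cat > plan.py <<'E'
from h import *
from scipy.spatial.transform import Rotation as Ro
AX=np.array([581.3,63.9])
def pose(th,off,r,ztip):
    t=np.radians(th);u=np.array([np.cos(t),np.sin(t)]);n=np.array([-u[1],u[0]])
    return np.r_[AX+r*u+off*n,ztip+178],th+180
def rows(ps):
    o=get_obs();R=Ro.from_euler('xyz',o['tcp_rot']);p0=np.array(o['tool_pos'])
    for p,yaw in ps:
        T=Ro.from_euler('zyx',[yaw,0,180],degrees=True)
        print(json.dumps([((R.inv().apply(p-p0))/1000).round(3).tolist(),(R.inv()*T).as_rotvec().round(3).tolist(),0]),end=',')
    print('\n',p0.round(1),np.degrees(o['tcp_rot']).round(1),o['time'])
import json
E
python3 - <<'E'
from plan import *
rows([pose(-115.2,40,145,220),pose(-115.2,40,145,68)])
E
```

```text
[[-0.548, -0.4, 0.007], [-0.0, -0.0, -2.385], 0],[[-0.548, -0.4, 0.159], [-0.0, -0.0, -2.385], 0],
 [192.2 488.6 404.7] [-180.     0.   158.5] 0.5
```

```bash
sed -i "s/'zyx'/'ZYX'/" plan.py
python3 - <<'E'
from plan import *
rows([pose(-115.2,40,145,220),pose(-115.2,40,145,68)])
E
```

```text
[[-0.548, -0.4, 0.007], [-0.0, 0.0, 1.636], 0],[[-0.548, -0.4, 0.159], [-0.0, 0.0, 1.636], 0],
 [192.2 488.6 404.7] [-180.     0.   158.5] 0.5
```

```bash
python3 -m pendant '[[[-0.055,-0.04,0],[0,0,0.12],0],[[-0.11,-0.08,0],[0,0,0.24],0],[[-0.14,-0.1,0],[0,0,0.36],0],[[-0.17,-0.125,0],[0,0,0.48],0],[[-0.2,-0.145,0],[0,0,0.6],0],[[-0.23,-0.165,0],[0,0,0.72],0],[[-0.26,-0.185,0],[0,0,0.84],0],[[-0.285,-0.205,0],[0,0,0.96],0],[[-0.315,-0.23,0],[0,0,1.08],0],[[-0.34,-0.25,0],[0,0,1.2],0]]'
python3 - <<'E'
from plan import *
rows([pose(-115.2,40,145,220),pose(-115.2,40,145,68)])
E
```

```text
time: 1.33
tool_pos: [414.9, 134.3, 405.0]
tcp_rot: [3.141, -0.0, 1.561]
contact_force: [0.2, 0.8, -1.0]
grip_width: 29.7
[[-0.217, 0.143, 0.007], [0.001, -0.0, 0.43], 0],[[-0.217, 0.143, 0.159], [0.001, -0.0, 0.43], 0],
 [414.9 134.3 405. ] [180.   -0.   89.4] 1.3333
```

```bash
python3 -m pendant '[[[-0.03,0.02,0],[0,0,0.06],0],[[-0.06,0.04,0],[0,0,0.12],0],[[-0.09,0.06,0],[0,0,0.18],0],[[-0.12,0.08,0],[0,0,0.24],0],[[-0.15,0.1,0],[0,0,0.3],0],[[-0.18,0.12,0],[0,0,0.36],0],[[-0.217,0.143,0],[0,0,0.43],0],[[-0.217,0.143,0],[0,0,0.43],0],[[-0.217,0.143,0.01],[0,0,0.43],0]]'
python3 - <<'E'
from plan import *
rows([pose(-115.2,40,145,100),pose(-115.2,40,145,68)])
cam('top','t1.png');b=cam('side','s1.png')
cv2.imwrite('pics/v1.png',cv2.cvtColor(cv2.resize(b['color'][100:350,130:430],(720,600)),cv2.COLOR_RGB2BGR))
E
```

```text
time: 2.08
tool_pos: [557.4, -83.4, 395.4]
tcp_rot: [3.139, -0.0, 1.134]
contact_force: [0.7, 0.0, -0.6]
grip_width: 0.8
[[-0.002, -0.001, 0.117], [0.003, -0.001, 0.003], 0],[[-0.002, -0.002, 0.149], [0.003, -0.001, 0.003], 0],
 [557.4 -83.4 395.4] [179.8  -0.   65. ] 2.0833
```

View pics/v1.png

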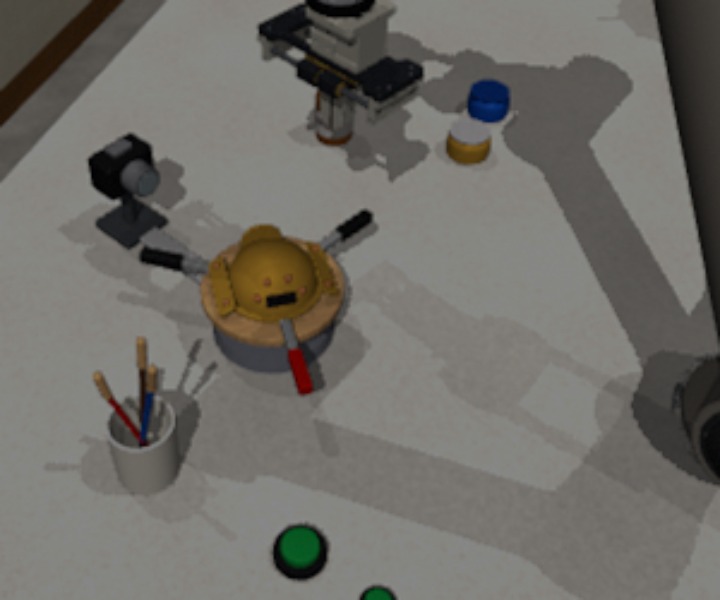

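The tool is over the left black arm (340,235), clear of the tin and bottle. Next it descends beside that arm.

```bash
python3 -m pendant '[[[-0.001,-0.001,0.03],[0,0,0],0],[[-0.002,-0.002,0.06],[0,0,0],0],[[-0.002,-0.002,0.09],[0,0,0],0],[[-0.002,-0.002,0.11],[0,0,0],0],[[-0.002,-0.002,0.125],[0,0,0],0],[[-0.002,-0.002,0.14],[0,0,0],0],[[-0.002,-0.002,0.149],[0,0,0],0],[[-0.002,-0.002,0.149],[0,0,0],0]]'
python3 - <<'E'
from plan import *
rows([pose(-115.2-2.5*k,40,145,68) for k in range(1,11)])
E
```

```text
time: 2.85
tool_pos: [552.8, -80.9, 244.1]
tcp_rot: [-3.138, 0.0, 1.139]
contact_force: [-0.2, -0.0, -0.5]
grip_width: 0.4
[[-0.003, -0.002, -0.002], [-0.004, 0.001, 0.051], 0],[[-0.005, -0.009, -0.002], [-0.004, 0.001, 0.095], 0],[[-0.006, -0.015, -0.002], [-0.004, 0.001, 0.139], 0],[[-0.006, -0.022, -0.002], [-0.004, 0.001, 0.182], 0],[[-0.007, -0.028, -0.002], [-0.004, 0.001, 0.226], 0],[[-0.007, -0.035, -0.002], [-0.004, 0.001, 0.27], 0],[[-0.007, -0.041, -0.002], [-0.004, 0.001, 0.313], 0],[[-0.006, -0.048, -0.002], [-0.004, 0.001, 0.357], 0],[[-0.006, -0.054, -0.002], [-0.004, 0.001, 0.4], 0],[[-0.005, -0.061, -0.002], [-0.004, 0.001, 0.444], 0],
 [552.8 -80.9 244.1] [-179.8    0.    65.2] 2.85
```

```bash
python3 -m pendant '[[[-0.003,-0.002,-0.001],[0,0,0.05],0],[[-0.005,-0.009,-0.001],[0,0,0.095],0],[[-0.006,-0.015,-0.001],[0,0,0.14],0],[[-0.006,-0.022,-0.001],[0,0,0.18],0],[[-0.007,-0.028,-0.001],[0,0,0.225],0],[[-0.007,-0.035,-0.001],[0,0,0.27],0],[[-0.007,-0.041,-0.001],[0,0,0.315],0],[[-0.006,-0.048,-0.001],[0,0,0.355],0],[[-0.006,-0.054,-0.001],[0,0,0.4],0],[[-0.005,-0.061,-0.001],[0,0,0.445],0]]'
cat > arms.py <<'E'
from m import *
AX=np.array([581.3,63.9])
def redang(b):
    h=cv2.cvtColor(b['color'],cv2.COLOR_RGB2HSV); m=cv2.inRange(h,(0,150,50),(6,255,255))
    n,l,s,ce=cv2.connectedComponentsWithStats(m)
    for i in range(1,n):
        p=ray(b,*ce[i],82);d=p[:2]-AX
        if s[i,4]>15: print('red?',s[i,4],ce[i].round(1),'r',np.hypot(*d).round(),'ang',np.degrees(np.arctan2(d[1],d[0])).round(1))
E
python3 - <<'E'
from plan import *
from arms import redang
b=cam('side','s2.png');redang(b)
rows([pose(-140.2-3*k,40,145,68) for k in range(1,11)])
E
```

```text
time: 3.68
tool_pos: [496.5, -60.7, 248.2]
tcp_rot: [3.139, -0.002, 0.69]
contact_force: [1.8, -0.0, -0.6]
grip_width: 0.4
red? 107 [235.4 255.1] r 136.0 ang 103.9
red? 43 [181.6 273.9] r 242.0 ang 73.5
[[-0.002, -0.008, 0.002], [0.001, -0.001, 0.046], 0],[[-0.003, -0.016, 0.002], [0.001, -0.001, 0.098], 0],[[-0.004, -0.023, 0.002], [0.001, -0.001, 0.151], 0],[[-0.005, -0.031, 0.002], [0.001, -0.001, 0.203], 0],[[-0.005, -0.039, 0.002], [0.001, -0.001, 0.255], 0],[[-0.005, -0.047, 0.002], [0.001, -0.001, 0.308], 0],[[-0.005, -0.055, 0.002], [0.0, -0.001, 0.36], 0],[[-0.004, -0.063, 0.002], [0.0, -0.001, 0.412], 0],[[-0.003, -0.07, 0.002], [0.0, -0.001, 0.465], 0],[[-0.001, -0.078, 0.002], [0.0, -0.001, 0.517], 0],
 [495.4 -60.  247.9] [180.   -0.   39.4] 3.7333
```

```bash
python3 -m pendant '[[[-0.002,-0.008,0.002],[0,0,0.046],0],[[-0.003,-0.016,0.002],[0,0,0.098],0],[[-0.004,-0.023,0.002],[0,0,0.15],0],[[-0.005,-0.031,0.002],[0,0,0.2],0],[[-0.005,-0.039,0.002],[0,0,0.255],0],[[-0.005,-0.047,0.002],[0,0,0.308],0],[[-0.005,-0.055,0.002],[0,0,0.36],0],[[-0.004,-0.063,0.002],[0,0,0.412],0],[[-0.003,-0.07,0.002],[0,0,0.465],0],[[-0.001,-0.078,0.002],[0,0,0.517],0]]'
python3 - <<'E'
from plan import *
from arms import redang
b=cam('side','s3.png');redang(b)
rows([pose(-170.2-2.5*k,40,145,68) for k in range(1,11)])
E
```

```text
time: 4.57
tool_pos: [446.1, -1.4, 245.8]
tcp_rot: [3.141, -0.002, 0.174]
contact_force: [1.7, -0.9, 0.5]
grip_width: 0.7
red? 119 [210.7 247.1] r 136.0 ang 73.8
red? 43 [181.6 273.9] r 242.0 ang 73.5
[[-0.002, -0.007, -0.0], [-0.0, -0.001, 0.044], 0],[[-0.003, -0.013, -0.0], [-0.0, -0.001, 0.088], 0],[[-0.004, -0.019, -0.0], [-0.0, -0.001, 0.131], 0],[[-0.005, -0.026, -0.0], [-0.0, -0.001, 0.175], 0],[[-0.005, -0.033, -0.0], [-0.0, -0.001, 0.218], 0],[[-0.005, -0.039, -0.0], [-0.0, -0.001, 0.262], 0],[[-0.005, -0.046, -0.0], [-0.0, -0.001, 0.306], 0],[[-0.005, -0.052, -0.0], [-0.0, -0.001, 0.349], 0],[[-0.004, -0.059, -0.0], [-0.0, -0.001, 0.393], 0],[[-0.003, -0.065, -0.0], [-0.0, -0.001, 0.437], 0],
 [ 4.452e+02 -4.000e-01  2.456e+02] [-1.8e+02 -1.0e-01  9.8e+00] 4.6167
```

```bash
python3 -m pendant '[[[-0.002,-0.007,0],[0,0,0.044],0],[[-0.003,-0.013,0],[0,0,0.088],0],[[-0.004,-0.019,0],[0,0,0.13],0],[[-0.005,-0.026,0],[0,0,0.175],0],[[-0.005,-0.033,0],[0,0,0.218],0],[[-0.005,-0.039,0],[0,0,0.262],0],[[-0.005,-0.046,0],[0,0,0.306],0],[[-0.005,-0.052,0],[0,0,0.349],0],[[-0.004,-0.059,0],[0,0,0.393],0],[[-0.003,-0.065,0],[0,0,0.437],0]]' && python3 -m pendant '[[[0,0.01,0],[0,0,0],0],[[0,0.01,-0.03],[0,0,0],0],[[0,0.01,-0.06],[0,0,0],0],[[0,0.01,-0.09],[0,0,0],0],[[0,0.01,-0.09],[0,0,0],0]]'
python3 - <<'E'
from plan import *
from arms import redang
b=cam('side','s4.png');redang(b)
rows([pose(-71,45,145,158),pose(-71,45,145,68)])
E
```

```text
time: 5.45
tool_pos: [431.8, 62.1, 245.5]
tcp_rot: [-3.141, -0.002, -0.261]
contact_force: [-0.7, -0.5, -0.7]
grip_width: 0.3
time: 5.87
tool_pos: [430.2, 51.4, 340.0]
tcp_rot: [-3.14, -0.01, -0.259]
contact_force: [0.4, 0.8, 0.6]
grip_width: 0.4
red? 128 [197.2 234.4] r 137.0 ang 48.7
red? 43 [181.6 273.9] r 242.0 ang 73.5
[[0.262, 0.044, 0.003], [0.007, -0.006, -2.162], 0],[[0.261, 0.044, 0.093], [0.007, -0.006, -2.162], 0],
 [429.6  51.4 337.7] [-179.9   -0.4  -14.9] 5.9167
```

```bash
python3 -m pendant '[[[0,0,0.03],[0,0,0],0],[[0,0,0.06],[0,0,0],0],[[0,0,0.09],[0,0,0],0],[[0,0,0.092],[0,0,0],0]]'
python3 - <<'E'
from plan import *
rows([pose(-195.2-2.5*k,40,145,68) for k in range(1,11)])
E
```

```text
time: 6.25
tool_pos: [426.7, 51.7, 238.3]
tcp_rot: [3.14, 0.01, -0.261]
contact_force: [-0.7, -0.0, -0.3]
grip_width: 0.5
[[-0.001, -0.019, -0.008], [0.002, 0.01, 0.048], 0],[[-0.002, -0.025, -0.008], [0.002, 0.01, 0.092], 0],[[-0.003, -0.032, -0.008], [0.003, 0.01, 0.136], 0],[[-0.004, -0.038, -0.008], [0.003, 0.009, 0.179], 0],[[-0.004, -0.045, -0.008], [0.003, 0.009, 0.223], 0],[[-0.004, -0.051, -0.008], [0.003, 0.009, 0.267], 0],[[-0.004, -0.058, -0.008], [0.003, 0.009, 0.31], 0],[[-0.004, -0.064, -0.008], [0.004, 0.009, 0.354], 0],[[-0.003, -0.071, -0.008], [0.004, 0.009, 0.397], 0],[[-0.002, -0.077, -0.008], [0.004, 0.009, 0.441], 0],
 [426.7  51.7 238.3] [179.9   0.6 -14.9] 6.25
```

```bash
python3 -m pendant '[[[0,-0.01,-0.003],[0,0,0.02],0],[[-0.002,-0.02,-0.003],[0,0,0.07],0],[[-0.003,-0.03,-0.003],[0,0,0.12],0],[[-0.004,-0.038,-0.003],[0,0,0.179],0],[[-0.004,-0.045,-0.003],[0,0,0.223],0],[[-0.004,-0.051,-0.003],[0,0,0.267],0],[[-0.004,-0.058,-0.003],[0,0,0.31],0],[[-0.004,-0.064,-0.003],[0,0,0.354],0],[[-0.003,-0.071,-0.003],[0,0,0.397],0],[[-0.002,-0.077,-0.003],[0,0,0.441],0]]' && python3 -m pendant '[[[0,0.01,0],[0,0,0],0],[[0,0.015,-0.04],[0,0,0],0],[[0,0.015,-0.08],[0,0,0],0],[[0,0.015,-0.12],[0,0,0],0],[[0,0.015,-0.15],[0,0,0],0],[[0,0.015,-0.15],[0,0,0],0]]'
python3 - <<'E'
from plan import *
from arms import redang
b=cam('side','s5.png');redang(b)
rows([pose(-96,45,145,213)])
E
```

```text
time: 7.08
tool_pos: [447.0, 126.9, 246.4]
tcp_rot: [3.141, 0.0, -0.704]
contact_force: [-0.1, -1.0, -1.3]
grip_width: 0.5
time: 7.58
tool_pos: [437.6, 114.8, 402.2]
tcp_rot: [-3.134, -0.008, -0.701]
contact_force: [0.4, -0.5, 0.8]
grip_width: 0.9
red? 114 [193.6 218.6] r 138.0 ang 23.5
red? 44 [181.4 273.7] r 242.0 ang 73.3
[[0.262, 0.041, 0.009], [0.003, -0.008, -2.167], 0],
 [437.1 114.8 399.1] [-179.7   -0.3  -40.2] 7.6333
```

```bash
python3 -m pendant '[[[0.026,0.004,0],[0,0,-0.12],0],[[0.052,0.008,0],[0,0,-0.24],0],[[0.078,0.012,0],[0,0,-0.36],0],[[0.104,0.016,0],[0,0,-0.48],0],[[0.13,0.02,0],[0,0,-0.6],0],[[0.156,0.024,0],[0,0,-0.72],0],[[0.182,0.028,0],[0,0,-0.84],0],[[0.208,0.032,0],[0,0,-0.96],0],[[0.234,0.036,0],[0,0,-1.08],0],[[0.262,0.041,0.003],[0,0,-1.2],0]]' && python3 -m pendant '[[[0,0,0],[0,0,-0.12],0],[[0,0,0],[0,0,-0.24],0],[[0,0,0],[0,0,-0.36],0],[[0,0,0],[0,0,-0.48],0],[[0,0,0],[0,0,-0.6],0],[[0,0,0],[0,0,-0.72],0],[[0,0,0],[0,0,-0.84],0],[[0,0,0],[0,0,-0.966],0],[[0,0,0],[0,0,-0.966],0]]'
python3 - <<'E'
from plan import *
from arms import redang
b=cam('side','s6.png');redang(b)
print(get_obs()['joint_positions'])
rows([pose(-96.5,42,145,68)])
cv2.imwrite('pics/v6.png',cv2.cvtColor(cv2.resize(b['color'][60:310,130:430],(720,600)),cv2.COLOR_RGB2BGR))
E
```

```text
time: 8.47
tool_pos: [610.6, -86.7, 391.7]
tcp_rot: [-3.14, 0.002, 0.505]
contact_force: [0.9, 0.5, -0.3]
grip_width: 0.2
time: 9.22
tool_pos: [609.9, -85.8, 391.2]
tcp_rot: [-3.138, -0.0, 1.469]
contact_force: [1.2, 0.1, -0.6]
grip_width: 0.5
red? 115 [193.5 218.6] r 138.0 ang 23.5
red? 43 [181.6 273.9] r 242.0 ang 73.5
[-2.63934932e-01  5.21364709e-01  1.27539613e+00 -2.72084433e-05
  1.34773807e+00 -1.54695793e-01]
[[0.0, -0.003, 0.145], [-0.003, -0.0, 0.004], 0],
 [610.  -85.7 391.4] [-179.8   -0.    83.7] 9.2667
```

View pics/v6.png

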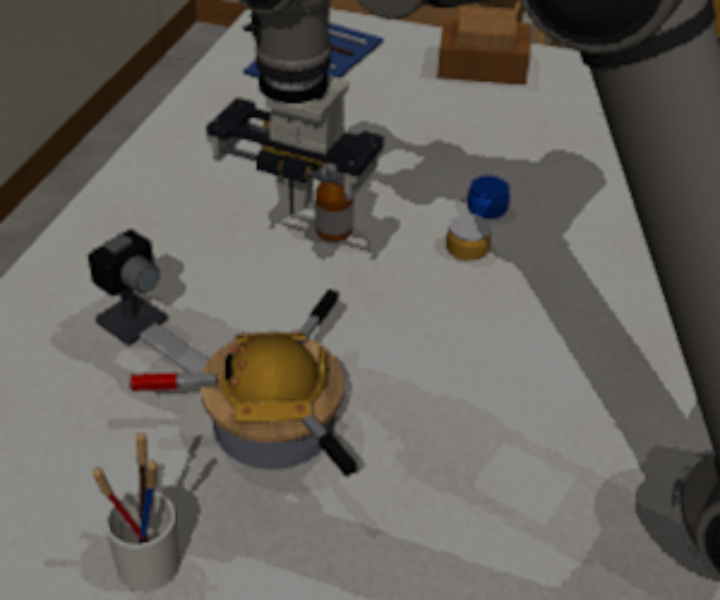

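Red arm (155,381) has turned to about 23.5°, and the right black arm is at (320,315), ready for the second push.

```bash
python3 -m pendant '[[[0,-0.003,0.03],[0,0,0],0],[[0,-0.003,0.06],[0,0,0],0],[[0,-0.003,0.09],[0,0,0],0],[[0,-0.003,0.11],[0,0,0],0],[[0,-0.003,0.13],[0,0,0],0],[[0,-0.003,0.14],[0,0,0],0],[[0,-0.003,0.144],[0,0,0],0],[[0,-0.003,0.144],[0,0,0],0]]'
python3 - <<'E'
from plan import *
rows([pose(-96.5-2.5*k,42,145,68) for k in range(1,11)])
E
```

```text
time: 9.93
tool_pos: [607.4, -85.0, 248.0]
tcp_rot: [-3.14, -0.0, 1.461]
contact_force: [0.6, -0.5, 0.4]
grip_width: 0.7
[[-0.002, -0.007, 0.002], [-0.002, -0.0, 0.048], 0],[[-0.003, -0.014, 0.002], [-0.002, -0.0, 0.091], 0],[[-0.004, -0.02, 0.002], [-0.002, -0.0, 0.135], 0],[[-0.005, -0.027, 0.002], [-0.002, -0.0, 0.178], 0],[[-0.006, -0.033, 0.002], [-0.002, -0.0, 0.222], 0],[[-0.006, -0.04, 0.002], [-0.002, -0.0, 0.266], 0],[[-0.006, -0.046, 0.002], [-0.002, -0.0, 0.309], 0],[[-0.005, -0.053, 0.002], [-0.002, -0.0, 0.353], 0],[[-0.005, -0.059, 0.002], [-0.002, 0.0, 0.397], 0],[[-0.004, -0.066, 0.002], [-0.002, 0.0, 0.44], 0],
 [607.4 -85.  248. ] [-179.9   -0.    83.7] 9.9333
```

```bash
python3 -m pendant '[[[-0.002,-0.007,0.002],[0,0,0.048],0],[[-0.003,-0.014,0.002],[0,0,0.09],0],[[-0.004,-0.02,0.002],[0,0,0.135],0],[[-0.005,-0.027,0.002],[0,0,0.178],0],[[-0.006,-0.033,0.002],[0,0,0.222],0],[[-0.006,-0.04,0.002],[0,0,0.266],0],[[-0.006,-0.046,0.002],[0,0,0.309],0],[[-0.005,-0.053,0.002],[0,0,0.353],0],[[-0.005,-0.059,0.002],[0,0,0.397],0],[[-0.004,-0.066,0.002],[0,0,0.44],0]]'
python3 - <<'E'
from plan import *
from arms import redang
b=cam('side','s7.png');redang(b)
rows([pose(-121.5-2*k,42,145,68) for k in range(1,11)])
E
```

```text
time: 10.77
tool_pos: [542.2, -82.0, 248.6]
tcp_rot: [3.137, -0.001, 1.019]
contact_force: [0.7, 1.1, 0.4]
grip_width: 0.3
red? 105 [197.3 206.8] r 138.0 ang 3.9
red? 43 [181.6 273.9] r 242.0 ang 73.5
[[-0.001, -0.005, 0.002], [0.002, -0.001, 0.031], 0],[[-0.003, -0.01, 0.002], [0.002, -0.001, 0.066], 0],[[-0.004, -0.015, 0.002], [0.002, -0.001, 0.101], 0],[[-0.004, -0.02, 0.002], [0.002, -0.001, 0.136], 0],[[-0.005, -0.025, 0.002], [0.002, -0.001, 0.171], 0],[[-0.006, -0.031, 0.002], [0.002, -0.001, 0.206], 0],[[-0.006, -0.036, 0.002], [0.002, -0.001, 0.241], 0],[[-0.006, -0.041, 0.002], [0.002, -0.001, 0.276], 0],[[-0.006, -0.046, 0.002], [0.002, -0.001, 0.31], 0],[[-0.006, -0.052, 0.002], [0.002, -0.001, 0.345], 0],
 [541.  -81.6 248.4] [179.9  -0.   58.3] 10.8167
```

```bash
python3 -m pendant '[[[-0.001,-0.005,0.002],[0,0,0.031],0],[[-0.003,-0.01,0.002],[0,0,0.066],0],[[-0.004,-0.015,0.002],[0,0,0.1],0],[[-0.004,-0.02,0.002],[0,0,0.136],0],[[-0.005,-0.025,0.002],[0,0,0.17],0],[[-0.006,-0.031,0.002],[0,0,0.206],0],[[-0.006,-0.036,0.002],[0,0,0.24],0],[[-0.006,-0.041,0.002],[0,0,0.276],0],[[-0.006,-0.046,0.002],[0,0,0.31],0],[[-0.006,-0.052,0.002],[0,0,0.345],0]]'
python3 - <<'E'
from plan import *
from arms import redang
b=cam('side','s8.png');redang(b)
rows([pose(-141.5-1*k,42,145,68) for k in range(1,9)])
cv2.imwrite('pics/v8.png',cv2.cvtColor(np.hstack([cv2.resize(b['color'][150:250,170:270],(600,600),interpolation=2)]),cv2.COLOR_RGB2BGR))
E
```

```text
time: 11.65
tool_pos: [494.9, -60.0, 246.2]
tcp_rot: [3.138, -0.002, 0.676]
contact_force: [1.4, -0.3, 0.5]
grip_width: 0.4
red? 87 [205.9 196.1] r 140.0 ang -16.4
red? 43 [181.6 273.9] r 242.0 ang 73.5
[[-0.001, -0.003, -0.0], [0.002, -0.001, 0.02], 0],[[-0.001, -0.005, -0.0], [0.002, -0.001, 0.037], 0],[[-0.002, -0.008, -0.0], [0.001, -0.001, 0.055], 0],[[-0.002, -0.01, -0.0], [0.001, -0.001, 0.072], 0],[[-0.003, -0.013, -0.0], [0.001, -0.001, 0.09], 0],[[-0.003, -0.015, -0.0], [0.001, -0.001, 0.107], 0],[[-0.004, -0.018, -0.0], [0.001, -0.001, 0.125], 0],[[-0.004, -0.021, -0.0], [0.001, -0.001, 0.142], 0],
 [493.9 -59.4 246. ] [ 1.799e+02 -1.000e-01  3.860e+01] 11.7
```

View pics/v8.png

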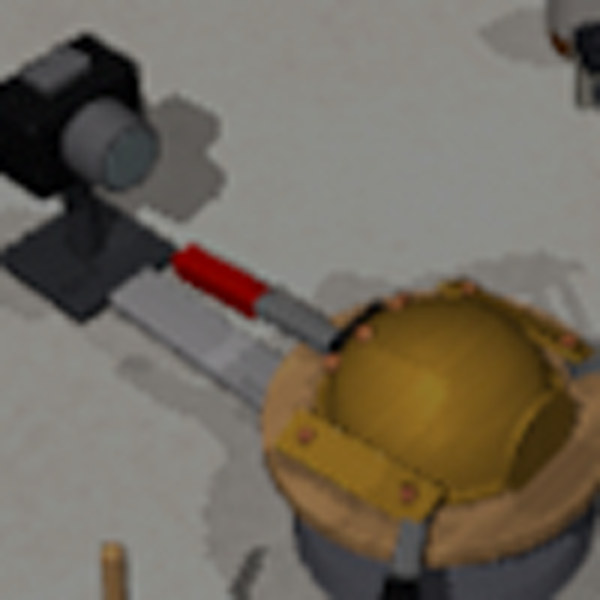

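The lens glass is at crop (131,160) and the red sleeve points slightly left of it. I'll cross-check the target angle with the foot bar's edges.

Run:
```python
from m import *
b=capture('side');a=capture('top')
AX=np.array([581.3,63.9])
for f in('s0f','side0.png','s6.png','top0.png'):
    im=cv2.imread('pics/'+f,0)
    if im is None: continue
    c=a if 'top' in f else b
    x0,y0,x1,y1=(228,130,262,180) if 'top' in f else (170,165,240,235)
    K=4;cr=cv2.resize(im[y0:y1,x0:x1],None,fx=K,fy=K,interpolation=cv2.INTER_CUBIC)
    L=cv2.createLineSegmentDetector().detect(cr)[0][:,0]
    for l in L:
        if np.hypot(l[2]-l[0],l[3]-l[1])<50: continue
        p=[ray(c,(l[i]+.5)/K-.5+x0,(l[i+1]+.5)/K-.5+y0,10) for i in(0,2)]
        d=p[1]-p[0];ang=np.degrees(np.arctan2(d[1],d[0]));ang=(ang+90)%180-90
        n=np.array([-np.sin(np.radians(ang)),np.cos(np.radians(ang))])
        if -40<ang<0: print(f,p[0][:2].round(),p[1][:2].round(),'ang',ang.round(1),'offset from axis',(n@((p[0]+p[1])[:2]/2-AX)).round(1))
for uv in((191.3,176.2),(191.2,175.6)):
    p=ray(b,*uv,105);d=p[:2]-AX;print('lens',np.hypot(*d),np.degrees(np.arctan2(d[1],d[0])))
```

```text
side0.png [807.  15.] [868. -10.] ang -22.2 offset from axis 40.4
side0.png [848. -79.] [781. -56.] ang -19.2 offset from axis -47.6
s6.png [806.  16.] [868.  -9.] ang -21.9 offset from axis 38.9
s6.png [848. -80.] [781. -56.] ang -19.5 offset from axis -46.2
lens 216.37019160848274 -22.047425032680774
lens 218.7029304275843 -22.468748906888866[ WARN:0@3.644] global loadsave.cpp:275 findDecoder imread_('pics/s0f'): can't open/read file: check file path/integrity
```

Run:
```python
from m import *
b=capture('side')
# silhouette centroid of a box = projection of its centre (z=78)
T=np.array([ray(b,*uv,78)[:2] for uv in((254.7,254.3),(197.0,207.3),(277.3,193.4))])
ax=T.mean(0);d=T-ax;print('axis',ax.round(1),np.hypot(*d.T).round(1),np.degrees(np.arctan2(d[:,1],d[:,0])).round(2))
for uv in((191.3,176.2),(191.6,175.6),(191.2,175.6)):
    p=ray(b,*uv,105)[:2]-ax;print('lens',np.hypot(*p).round(1),np.degrees(np.arctan2(p[1],p[0])).round(2))
h=cv2.cvtColor(b['color'],cv2.COLOR_RGB2HSV);m=cv2.inRange(h,(0,130,40),(6,255,255))|cv2.inRange(h,(175,130,40),(180,255,255));m[:,:195]=0;m[210:]=0;m[:185]=0
M=cv2.moments(m,True);uv=(M['m10']/M['m00'],M['m01']/M['m00']);p=ray(b,*uv,78)[:2]-ax
print('red',M['m00'],uv,np.hypot(*p),np.degrees(np.arctan2(p[1],p[0])))
```

```text
axis [582.9  60.4] [137.3 138.5 138. ] [ 124.81    4.84 -115.58]
lens 213.6 -21.35
lens 215.0 -22.0
lens 215.9 -21.78
red 91.0 (206.57142857142858, 195.87912087912088) 139.06649284439115 -17.143058817471353
```

```bash
python3 -m pendant '[[[-0.0003,-0.002,0],[0,0,0.012],0],[[-0.0006,-0.004,0],[0,0,0.025],0],[[-0.001,-0.006,0],[0,0,0.038],0],[[-0.0015,-0.008,0],[0,0,0.052],0],[[-0.002,-0.01,0],[0,0,0.066],0],[[-0.002,-0.01,0],[0,0,0.066],0],[[-0.002,-0.01,0],[0,0,0.066],0]]'
cat > red.py <<'E'
from m import *
ax=np.array([582.9,60.4])
b=cam('side','last.png')
h=cv2.cvtColor(b['color'],cv2.COLOR_RGB2HSV);m=cv2.inRange(h,(0,130,40),(6,255,255))|cv2.inRange(h,(175,130,40),(180,255,255));m[:,:195]=0;m[210:]=0;m[:170]=0;m[:,225:]=0
M=cv2.moments(m,True);uv=(M['m10']/M['m00'],M['m01']/M['m00']);p=ray(b,*uv,78)[:2]-ax
print('red',M['m00'],uv,np.hypot(*p),np.degrees(np.arctan2(p[1],p[0])))
E
python3 red.py
```

```text
time: 12.43
tool_pos: [486.1, -53.1, 244.6]
tcp_rot: [-3.141, 0.0, 0.612]
contact_force: [0.1, -0.2, -1.4]
grip_width: 0.5
red 89.0 (208.7078651685393, 194.06741573033707) 139.6530072721769 -21.078807427169604
```

```bash
python3 -m pendant '[[[0,-0.0008,0],[0,0,0.005],0],[[-0.0002,-0.0015,0],[0,0,0.009],0],[[-0.0002,-0.0015,0],[0,0,0.009],0],[[-0.0002,-0.0015,0],[0,0,0.009],0]]' && python3 red.py && python3 -m pendant '[[[0,0.004,0],[0,0,0],0],[[0,0.01,0],[0,0,0],0],[[0,0.015,-0.01],[0,0,0],0],[[0,0.015,-0.04],[0,0,0],0],[[0,0.015,-0.08],[0,0,0],0],[[0,0.015,-0.12],[0,0,0],0],[[0,0.015,-0.15],[0,0,0],0],[[0,0.015,-0.15],[0,0,0],0]]' && python3 red.py
python3 - <<'E'
from m import *
b=capture('side');S=[]
for nm,bx in(('bL',(225,230,262,285)),('bR',(255,185,320,235))):
    r=near(b,(0,0,0),(180,255,38),bx,78);
    if r: d=r[2][:2]-[582.9,60.4];print(nm,r[0],r[1].round(1),np.hypot(*d).round(1),np.degrees(np.arctan2(d[1],d[0])).round(2))
im=cv2.resize(b['color'][150:300,160:310],(600,600),interpolation=2)
cv2.imwrite('pics/v9.png',cv2.cvtColor(im,cv2.COLOR_RGB2BGR))
E
```

```text
time: 12.82
tool_pos: [485.2, -52.1, 244.7]
tcp_rot: [-3.141, 0.0, 0.603]
contact_force: [0.2, 0.6, -0.5]
grip_width: 0.9
red 87.0 (209.1264367816092, 193.98850574712642) 138.975068210197 -21.51647729177727
time: 13.53
tool_pos: [495.0, -65.1, 401.3]
tcp_rot: [3.132, -0.008, 0.603]
contact_force: [1.4, -0.6, 0.9]
grip_width: 0.4
red 87.0 (209.1264367816092, 193.98850574712642) 138.975068210197 -21.51647729177727
bL 154 [232.3 253. ] 131.2 99.94
bR 95 [288.8 206.4] 137.2 -142.1
```

View pics/v9.png

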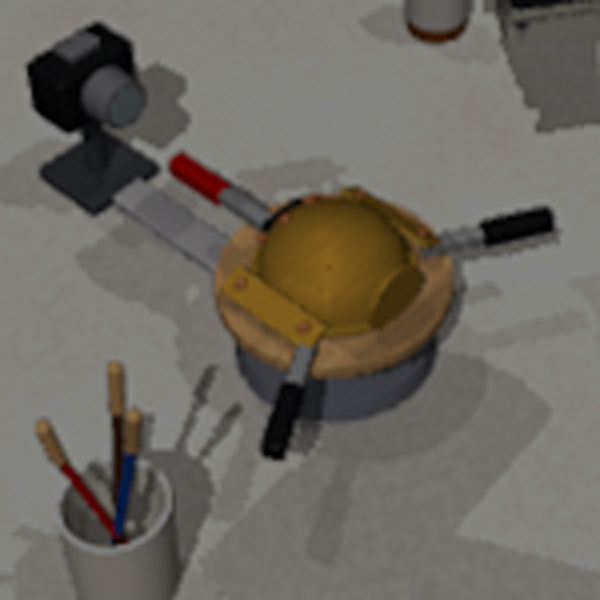

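The red arm (170,160)→(225,195) points at the lens (125,105 in the crop). It measures -21.5°, the right arm implies -22.1°, and the lens bearing is about -21.7°. Next is the large green button.

Run:
```python
from plan import *
from m import near
b=capture('side');a=capture('top')
for n,c,bx in(('side',b,(238,310,272,345)),('top',a,(138,235,158,255))):
    r=near(c,(50,100,30),(85,255,255),bx,16);print(n,r)
P=np.array([443.,330,0])
rows([(P+[0,0,223+178],138),(P+[0,0,178+30],138)])
cv2.imwrite('pics/v10.png',cv2.cvtColor(np.hstack([cv2.resize(b['color'][295:375,225:325],(500,400),interpolation=2),cv2.resize(a['color'][230:290,125:165],(267,400),interpolation=2)]),cv2.COLOR_RGB2BGR))
```

```text
side (np.int32(248), array([254.5       , 327.53225806]), array([444.14226559, 333.31770179,  16.        ]))
top (np.int32(69), array([147.56521739, 244.26086957]), array([443.98691912, 328.510259  ,  16.        ]))
[[0.182, -0.354, -0.007], [-0.002, -0.001, -1.806], 0],[[0.182, -0.353, 0.186], [-0.002, -0.001, -1.806], 0],
 [493.5 -64.6 393.5] [-1.799e+02  1.000e-01  3.450e+01] 13.7333
```

View pics/v10.png

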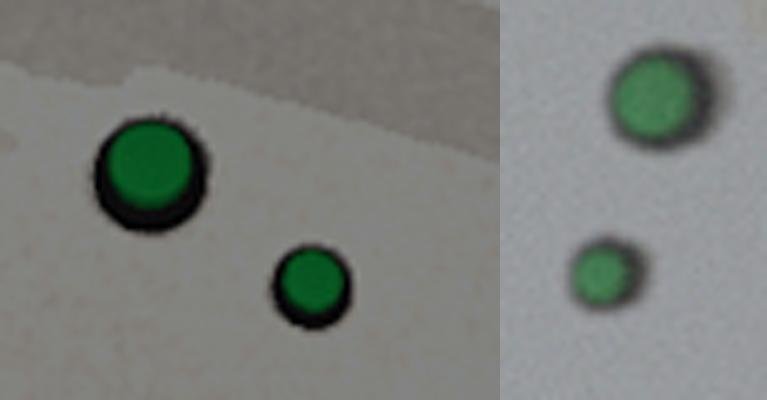

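Two candidates: side crop (150,165), the large one, and (312,283), the small look-alike. The large one, about 40 mm across at (444,331), is meant. I'll move over it.

```bash
python3 -m pendant '[[[0.015,-0.03,-0.01],[0,0,-0.12],0],[[0.03,-0.06,-0.01],[0,0,-0.24],0],[[0.047,-0.09,-0.01],[0,0,-0.36],0],[[0.062,-0.12,-0.01],[0,0,-0.48],0],[[0.077,-0.15,-0.01],[0,0,-0.6],0],[[0.093,-0.18,-0.01],[0,0,-0.72],0],[[0.108,-0.21,-0.01],[0,0,-0.84],0],[[0.123,-0.24,-0.01],[0,0,-0.96],0],[[0.139,-0.27,-0.01],[0,0,-1.08],0],[[0.154,-0.3,-0.01],[0,0,-1.2],0]]'
python3 - <<'E'
from plan import *
P=np.array([444.,331,0])
rows([(P+[0,0,223+178],138),(P+[0,0,178+30],138)])
E
```

```text
time: 14.57
tool_pos: [450.0, 271.5, 402.8]
tcp_rot: [-3.138, 0.001, 1.809]
contact_force: [0.3, -0.3, 0.1]
grip_width: 0.4
[[0.059, 0.008, 0.002], [-0.004, -0.001, -0.6], 0],[[0.059, 0.009, 0.195], [-0.004, -0.001, -0.6], 0],
 [450.  271.5 402.8] [-179.8    0.   103.6] 14.5667
```

```bash
python3 -m pendant '[[[0.02,0.003,0],[0,0,-0.12],0],[[0.04,0.006,0],[0,0,-0.24],0],[[0.059,0.009,0],[0,0,-0.36],0],[[0.059,0.009,0],[0,0,-0.48],0],[[0.059,0.009,0],[0,0,-0.6],0],[[0.059,0.009,0.04],[0,0,-0.6],0],[[0.059,0.009,0.08],[0,0,-0.6],0],[[0.059,0.009,0.12],[0,0,-0.6],0],[[0.059,0.009,0.16],[0,0,-0.6],0],[[0.059,0.009,0.18],[0,0,-0.6],0]]' && python3 -m pendant '[[[0,0,0.005],[0,0,0],0],[[0,0,0.005],[0,0,0],0],[[0,0,0.005],[0,0,0],0]]'
python3 - <<'E'
from plan import *
P=np.array([444.,331,0])
rows([(P+[0,0,178+30],138),(P+[0,0,178+18],138),(P+[0,0,178+11],138)])
b=cam('side')
cv2.imwrite('pics/v11.png',cv2.cvtColor(cv2.resize(b['color'][230:380,180:380],(800,600),interpolation=2),cv2.COLOR_RGB2BGR))
E
```

```text
time: 15.4
tool_pos: [443.7, 328.2, 218.4]
tcp_rot: [-3.132, -0.003, 2.403]
contact_force: [-0.5, 0.1, -0.1]
grip_width: 0.8
time: 15.65
tool_pos: [446.1, 329.6, 220.0]
tcp_rot: [3.141, -0.0, 2.403]
contact_force: [0.3, 0.4, -0.2]
grip_width: 0.5
[[0.002, -0.0, 0.012], [0.0, -0.0, -0.006], 0],[[0.002, -0.0, 0.024], [0.0, -0.0, -0.006], 0],[[0.002, -0.0, 0.031], [0.0, -0.0, -0.006], 0],
 [446.1 329.6 220. ] [180.   -0.  137.7] 15.65
```

View pics/v11.png

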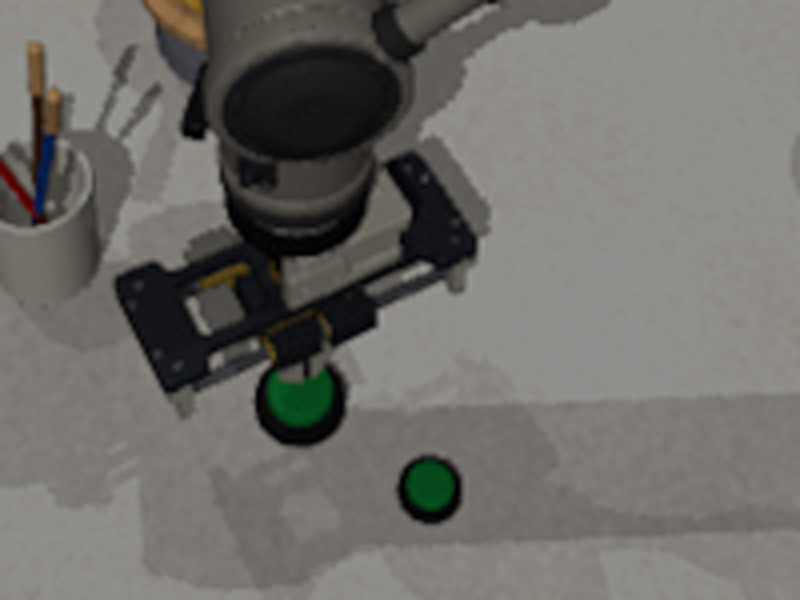

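The fingertip (300,375) hangs over the large button and is clear of the pot. Pressing.

```bash
python3 -m pendant '[[[0.002,0,0.008],[0,0,0],0],[[0.002,0,0.014],[0,0,0],0],[[0.002,0,0.019],[0,0,0],0],[[0.002,0,0.023],[0,0,0],0],[[0.002,0,0.026],[0,0,0],0],[[0.002,0,0.028],[0,0,0],0],[[0.002,0,0.03],[0,0,0],0],[[0.002,0,0.03],[0,0,0],0]]'
```

```text
time: 16.37
tool_pos: [444.2, 330.9, 193.7]
tcp_rot: [3.14, 0.001, 2.403]
contact_force: [-9.8, -4.6, 35.3]
grip_width: 0.1
```

```bash
python3 -m pendant '[[[0,0,0.001],[0,0,0],0],[[0,0,0.001],[0,0,0],0],[[0,0,0.001],[0,0,0],0]]'
```

```text
time: 16.62
tool_pos: [444.1, 330.9, 193.5]
tcp_rot: [3.139, 0.001, 2.403]
contact_force: [-12.2, -7.0, 42.4]
grip_width: 0.3
```

42 N is more than the button should need, so it has probably bottomed out. I'll ease off in small steps to see the force over the travel.

```bash
for i in 1 2 3 4 5; do python3 -m pendant '[[[0,0,-0.001],[0,0,0],0],[[0,0,-0.002],[0,0,0],0],[[0,0,-0.002],[0,0,0],0]]' | egrep 'pos|force'; done
```

```text
tool_pos: [444.1, 330.9, 193.8]
contact_force: [-8.5, -4.7, 28.4]
tool_pos: [444.2, 330.9, 194.1]
contact_force: [-4.4, -1.4, 13.1]
tool_pos: [444.2, 330.9, 195.2]
contact_force: [-0.9, 0.5, 4.6]
tool_pos: [444.3, 330.9, 196.9]
contact_force: [-0.7, 1.8, 3.3]
tool_pos: [444.3, 330.9, 198.8]
contact_force: [-1.1, 1.0, 1.6]
```

The force falls linearly from about 5 N at 194.3 mm to zero at about 200.5 mm. That is the full 6 mm spring travel ending in a hard stop, so the press was complete. I'll lift off and check.

```bash
python3 -m pendant '[[[0,0,-0.01],[0,0,0],0],[[0,0,-0.04],[0,0,0],0],[[0,0,-0.08],[0,0,0],0],[[0,0,-0.12],[0,0,0],0],[[0,0,-0.16],[0,0,0],0],[[0,0,-0.19],[0,0,0],0],[[0,0,-0.19],[0,0,0],0],[[0,0,-0.19],[0,0,0],0],[[0,0,-0.19],[0,0,0],0],[[0,0,-0.19],[0,0,0],0]]' && python3 -m pendant '[[[0.03,0,0],[0,0,0],0],[[0.06,0,0],[0,0,0],0],[[0.09,0,0],[0,0,0],0],[[0.12,0,0],[0,0,0],0],[[0.12,0,0],[0,0,0],0],[[0.12,0,0],[0,0,0],0]]'; python3 red.py
python3 - <<'E'
from m import *
b=capture('side')
for z,nm,lo,hi in((16,'green',(50,100,30),(85,255,255)),):
    for s,ce,_ in blobs(b,lo,hi): print(nm,s,ce,ray(b,*ce,z).round())
im=cv2.imread('pics/side0.png');d=cv2.absdiff(im,cv2.cvtColor(b['color'],cv2.COLOR_RGB2BGR))
cv2.imwrite('pics/v12.png',cv2.resize(cv2.cvtColor(b['color'],cv2.COLOR_RGB2BGR)[90:370,140:420],(600,600)))
E
```

```text
time: 18.7
tool_pos: [443.9, 330.5, 387.2]
tcp_rot: [-3.138, -0.001, 2.403]
contact_force: [1.1, 1.0, -0.3]
grip_width: 0.2
time: 19.2
tool_pos: [354.4, 412.3, 387.3]
tcp_rot: [-3.139, -0.0, 2.406]
contact_force: [0.1, 0.3, 0.5]
grip_width: 0.4
red 87.0 (209.1264367816092, 193.98850574712642) 138.975068210197 -21.51647729177727
green 18 [260.5, 326.0] [432. 325.  16.]
green 128 [287.0, 350.9] [354. 361.  16.]
```

View pics/v12.png

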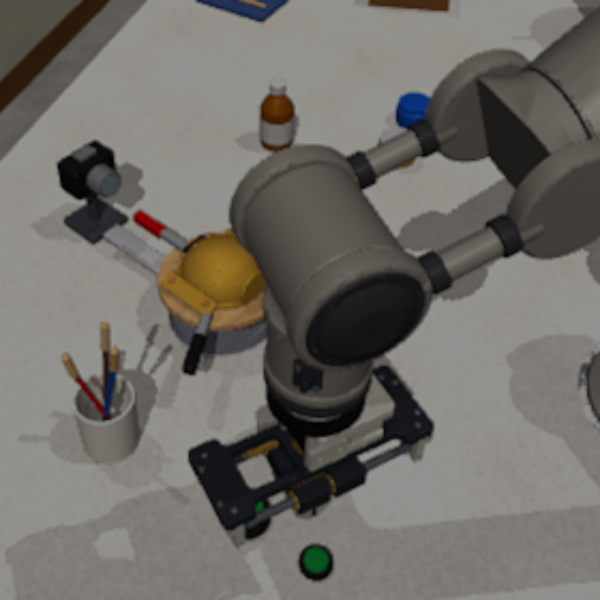

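The red arm (150,225) still points at the lens (105,180). The pot, bottle and tin stand where they were, and the robot is clear of everything. Handing in.

```bash
python3 -c "
from plant import close_job;print(close_job())"
```

```text
the job is handed in; nothing more can be done
None
```

The red arm was turned to point at the camera lens, the large green button was then pressed right down and let up, and the job was handed in with the robot touching nothing. It took about 19 s of the 72 s.

- **Turning:** I pushed the turntable about 147° clockwise with the closed fingertips, first on the left black arm and then on the right one. No arm was pinched, and I saw no contact with the gilding or the camera.
- **Alignment:** The red arm measured -21.5°, and the right black arm implied -22.1°. The lens lies at about -21.7° (readings from -21.35° to -22.0°; the camera's foot gave about -21.2°). The error should be well under 1°, and the red arm had not moved after the press.
- **Button:** The force ran from zero to about 5 N over 6 mm and then met a hard stop, so the button went fully down before I lifted off. I pressed harder than needed: the wrist force reached about 44 N through the fingertip, below the 120 N limit.
- **Checks that disagreed or fell short:**
  - The overhead and side cameras differed by about 5 mm in y at the button.
  - The last angle reading of the left black arm was spoilt by shadow, so I did not use it.
  - In the last picture the gripper hid most of the button, so its return rests on the force curve.
  - The pot and bottle were in full view and standing. The tin was partly hidden behind the arm, and I did not re-measure any of the three.

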